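Pin the orange strut into its fork

ROBOT

A 6-joint arm with a two-finger parallel gripper is mounted at the origin on the work surface. World frame = base frame: x ahead of the robot, y to its left, z up, the work surface at z = 0. Lengths are in mm, angles in rad, forces in N, time in s.
With the tool pointing down it reaches from about 350 to 925 mm from the base axis. Payload 6.4 kg.
Tool frame: the origin (TCP) lies midway between the tips of the shut fingers; the grasp point (between the pads) lies robot.tcp_to_grasp behind it (robot.tcp_to_grasp is the distance from the TCP to the grasp point, in mm); z points along the fingers, y is the line along which they close (so a half turn about z gives the same grasp; the last joint's range is limited). The gripper opens to 94 mm and grips with 3 to 60 N. Pads are 16 mm wide; open, the fingers measure 119 mm over their backs; the gripper's body (75 mm by 177 mm) begins 78 mm behind the grasp point.
Start: joints at [-1.424, 0.245, 1.558, -0, 1.339, -0.174], TCP at [204.967, -616.849, 205.455] pointing down, gripper open.
Joint ranges: [-3.13, 3.13], [-1.02, 2.26], [0.13, 2.54], [-0.95, 4.09], [0.21, 2.88], [-2.74, 2.74]. Speed limits (rad/s): [2.57, 2.57, 3.14, 3.14, 3.14, 3.14].

INTERFACE

Orientations are given as a rotation vector (axis times angle).
In Python, from cell import robot, snapshot, camera_params, observe gives the robot as it stands (robot), with the cameras as plain functions and the readings as plain functions.
- The arm moves only by the tool nudge_tcp, called after ">>>" in YAML: its name, and indented under it one key for each argument. Schema: {"type":"object","properties":{"steps":{"type":"object","properties":{"moves":{"type":"array","items":{"type":"array","items":{"type":"number"},"minItems":7,"maxItems":7},"minItems":1,"maxItems":8}},"additionalProperties":false,"required":["moves"]},"squeeze":{"type":"number"},"only":{"type":"string"},"quiet":{"type":"boolean"},"lines":{"type":"string"}},"required":["steps"],"additionalProperties":false}. steps is an object whose key "moves" holds a list of rows, 1 to 8 of them, each of 7 numbers: the opening from 0.0 (shut) to 1.0 (fully open), then dx, dy, dz in cm, then a rotation vector rx, ry, rz in units of 0.05 rad; each row shifts and turns the commanded pose from where the row before left it, along the tool's axes as they then stand; what a row does not reach is not made up. A row lasts 1/12 s, in which the tool goes at most 41.7 mm and 0.125 rad, less where a joint would pass 70% of its speed; a pose out of reach is approached as far as the arm can. The fingers move at their own pace and stop on an object; squeeze is the grip in N (left out, the last holds). Time passes only in rows, so rows that do not move let the fingers close. The tool returns the time, the measured TCP pose, the force, the opening and the grip force at its end. only (a regular expression) keeps the lines of the reply that match it, lines (a string "A,B") keeps lines A to B, and quiet returns only ok. Input that does not fit is refused with a message, and nothing moves.
- observe(): the state, without advancing time (a new reading comes with each control period).
- snapshot(name): name is "side" or "top" or "wrist"; returns the picture (400x640x3 uint8, blue, green, red); there is no depth.
- camera_params(name): a dict with "intrinsics" (3x3 intrinsics, pixels), "dist_coeffs" ([k1, k2, p1, p2, k3] as OpenCV has them; the pictures are not rectified), "R" (3x3) and "t" (3): a world point X has camera coordinates R X + t. Camera axes: x right, y down, z forward; pixel columns grow to the right and rows downward; lengths in mm; the calibration is good to about 2 mm. A picture is of the moment at which its call begins: read the wrist's pose just before it. camera_params takes no time and is no camera call; for the wrist camera it gives the pose at the moment of the call.
- robot.sign_off(): hands the job in; it is judged then, once.
The state is a dict: "t": time; "joint_positions": joint angles; "joint_velocities": joint speeds; "joint_efforts": joint torques, N m; "tcp_pos": TCP position; "tcp_rot": TCP orientation; "contact_force": force on the tool from outside, world axes, zero at the start; "ft_torque": the same for the moment, N m; "gripper_width": opening from 0.0 (shut) to 1.0 (fully open); "finger_force": force on a finger pad.
Only numpy, scipy, OpenCV 4.12 (cv2) and the standard library are available. Lean on these libraries where they do the work, as an engineer would, in place of code of your own. Each camera call takes 0.05 s, during which the arm holds its last target. There are 200 camera calls.

TASK

The lug of the orange strut has been lined up in the steel fork, ready for its pin. Take the pin with the orange knob out of the blue rack, put it down through the hole and push it fully home, so that its collar rests flat on the top of the fork; then let go. Leave the other two pins in the rack.

Things in the scene. Friction and masses are not known exactly. Their poses are not given: they have to be found in the camera images.
- pin: The pin to fit, 150-310 g: 20 mm steel shank 62 mm long (last 16 mm tapers to 10 mm), 44 mm collar 6 mm thick, on it an orange cylindrical knob 28 mm wide, 34 mm tall, to grip. Origin: axis at collar underside; z up to the knob (6 to 40 mm above). Starts hanging upright by its collar in one of three holes, 85 mm apart, of a blue rack with top at 90 mm; lift straight out.
- hole (a point): Centre of the hole's mouth (26 mm, bevelled to 38; 24 mm below), level with the fixed steel fork's top, 100 mm above the table; z up, x along the strut. Goes through fork and lug, 48 mm deep, free below; nothing near is higher. Sprung balls in the lug grip the shank: let go, the pin stops partway with its collar up to 30 mm up; about 10 N down on the knob slides it home: pin origin at this point.
- short_pin: Bystander in the rack, in line with the pin: green knob, shank only 30 mm long. Same origin, collar and knob size. Leave it in the rack.
- thin_pin: Bystander in the rack, in line with the pin: black knob, shank only 12 mm wide. Same origin, collar and knob size. Leave it in the rack.

How it is judged:
By the outcome, as a careful person would: the job done as asked, in the order asked, and still so for the second after the job is handed in, with the robot touching nothing.
It also fails if it takes over 48 s, if anything falls off the work surface, if the arm or the gripper's body presses on something with over 40 N, if the wrist force passes 120 N, or if a joint passes its speed limit or range.

## Working session

There is one attempt and no reset: what is moved stays moved. The work goes in short steps, Python scripts to look and compute and a tool call to move; the robot and the scene stay as the last step left them, time stands still between calls to the robot, and variables do not carry over. Pictures are saved under pics/ and viewed, at most 10 in all, crops included, and the job is handed in when it is done.

```bash
ls; mkdir -p pics; python3 - <<'E'
from cell import robot, snapshot, camera_params, observe
import cv2,numpy as np
print(robot.tcp_to_grasp)
o=observe();print(o['tcp_pos'],o['tcp_rot'],o['t'])
for n in("top","side"):
    cv2.imwrite(f"pics/{n}0.png",snapshot(n))
    c=camera_params(n);print(n,c)
E
```

```text
cell.py
pics
18.8
[ 204.86372909 -616.25774328  204.38557318] [-3.09946649e+00 -5.01429834e-01 -5.52847129e-06] 0.0
top {'intrinsics': array([[473.42871755,   0.        , 315.86965771],
       [  0.        , 473.42871755, 195.37508269],
       [  0.        ,   0.        ,   1.        ]]), 'dist_coeffs': array([-0.04877586,  0.        ,  0.        ,  0.        ,  0.        ]), 'R': array([[ 0.02382192, -0.99968481, -0.00792397],
       [-0.9806446 , -0.0218259 , -0.19457595],
       [ 0.19434167,  0.01240577, -0.98085545]]), 't': array([  7.83781414, 583.58402335, 971.90995411])}
side {'intrinsics': array([[384.54700007,   0.        , 321.89830768],
       [  0.        , 384.54700007, 193.69831283],
       [  0.        ,   0.        ,   1.        ]]), 'dist_coeffs': array([0.02652368, 0.        , 0.        , 0.        , 0.        ]), 'R': array([[ 0.93328175, -0.35913852, -0.0021683 ],
       [-0.20076703, -0.51670188, -0.83229308],
       [ 0.29778814,  0.77719926, -0.55433161]]), 't': array([-509.74926083,  216.40853414,  570.34748668])}
```

View pics/top0.png

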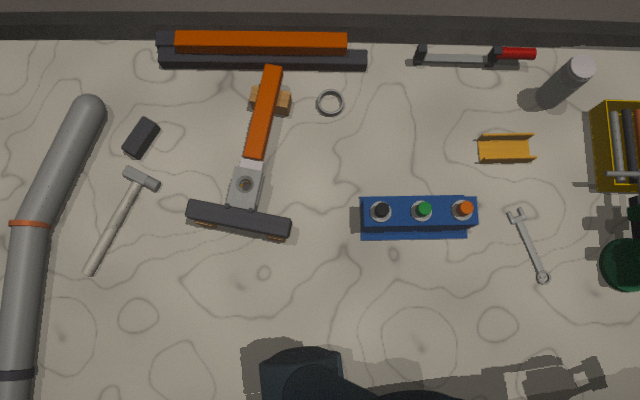

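View pics/side0.png

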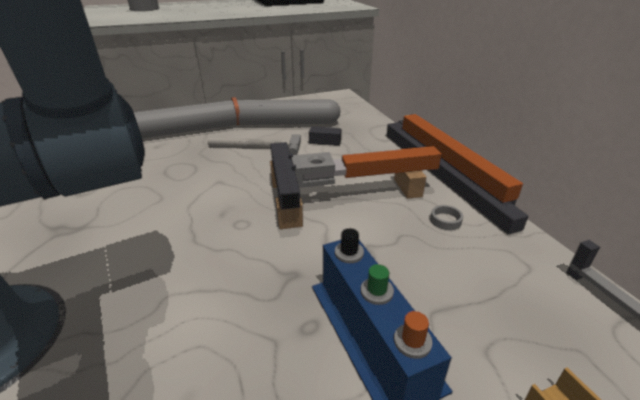

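The top view shows the orange knob at (465,208) at the right end of the rack and the fork hole at (245,184). The side view shows the knob at (416,325) and the hole at (318,160).

```bash
cat > h.py <<'E'
from cell import robot, snapshot, camera_params, observe
import cv2,numpy as np
from scipy.spatial.transform import Rotation as Ro
def ray(c,p):
    u=cv2.undistortPoints(np.array([[p]],float),c['intrinsics'],c['dist_coeffs'])[0,0]
    return -c['R'].T@c['t'], c['R'].T@np.array([u[0],u[1],1])
def plane(c,p,z):
    o,d=ray(c,p); return o+d*(z-o[2])/d[2]
def cross(c1,p1,c2,p2):
    o,d=ray(c1,p1);q,e=ray(c2,p2)
    s=np.linalg.lstsq(np.c_[d,-e],q-o,rcond=None)[0]
    a,b=o+d*s[0],q+e*s[1]; return (a+b)/2,np.linalg.norm(a-b)
def totool(dw,rot=None):
    return Ro.from_rotvec(observe()['tcp_rot'] if rot is None else rot).inv().apply(dw)
def blob(im,box,lo,hi):
    x0,y0,x1,y1=box; m=cv2.inRange(cv2.cvtColor(im[y0:y1,x0:x1],cv2.COLOR_BGR2HSV),lo,hi)
    n,l,s,c=cv2.connectedComponentsWithStats(m); i=1+np.argmax(s[1:,4])
    return c[i]+[x0,y0], s[i,:5]+[x0,y0,0,0,0]
E
python3 - <<'E'
from h import *
T,S=cv2.imread('pics/top0.png'),cv2.imread('pics/side0.png')
ct,cs=camera_params('top'),camera_params('side')
O=((3,150,90),(15,255,255)); 
pt,st=blob(T,(445,190,490,225),*O); ps,ss=blob(S,(395,305,440,355),*O)
print(pt,st,ps,ss); print('knob',cross(ct,pt,cs,ps), plane(ct,pt,125))
for n,b in (('T',(225,165,265,205)),('S',(290,145,345,175))):
    im={'T':T,'S':S}[n]; x0,y0,x1,y1=b
    g=cv2.cvtColor(im[y0:y1,x0:x1],cv2.COLOR_BGR2GRAY)
    cv2.imwrite(f'pics/h{n}.png',cv2.resize(im[y0:y1,x0:x1],None,fx=8,fy=8,interpolation=cv2.INTER_NEAREST))
print('hole',plane(ct,(245,184),100),plane(cs,(318,160),100))
for p in((262,160),(273,67)): print(plane(ct,p,100))
for p in((380,210),(422,209)): print(plane(ct,p,125))
E
```

```text
[466.1119403  206.95522388] [460 201  13  13 134] [416.39265537 321.51412429] [405 312  23  20 354]
knob (array([ 553.07011691, -283.99737481,  126.11154469]), np.float64(1.1493223352775161)) [ 552.72850866 -284.08891939  125.        ]
hole [595.80486713 169.91448841 100.        ] [600.47266874 163.6252838  100.        ]
[648.60503377 136.60764089 100.        ]
[862.06825766 122.43536416 100.        ]
[ 542.67630464 -109.52969148  125.        ]
[ 546.58541336 -194.39325259  125.        ]
```

View pics/hT.png

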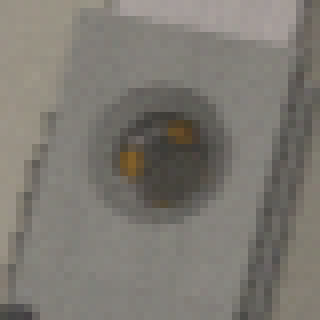

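The crop shows the bevelled mouth centred at about (160,152) in the crop, which is (244.7,183.8) in the full picture.

```bash
python3 - <<'E'
from h import *
ct=camera_params('top');print(plane(ct,(244.6,183.6),100))
o=observe();print(totool(np.array([553,-284,200])-o['tcp_pos']))
c=camera_params('wrist');print(c['R']@o['tcp_pos']+c['t'])
E
```

```text
[596.64530905 170.80207604 100.        ]
[ 435.14082391 -205.59046187    4.96376811]
[ -0.68285498  24.68271154 192.8100054 ]
```

The rows are not in the units I measure in: shifts go in cm and turns go in units of 0.05 rad. I convert before sending: 36 mm is 3.6, -17 mm is -1.7.

>>> nudge_tcp:
  steps: {"moves": [[0.6, 3.6, -1.7, 0, 0, 0, 0], [0.6, 3.6, -1.7, 0, 0, 0, 0], [0.6, 3.6, -1.7, 0, 0, 0, 0], [0.6, 3.6, -1.7, 0, 0, 0, 0], [0.6, 3.6, -1.7, 0, 0, 0, 0], [0.6, 3.6, -1.7, 0, 0, 0, 0], [0.6, 3.6, -1.7, 0, 0, 0, 0], [0.6, 3.6, -1.7, 0, 0, 0, 0]]}
  squeeze: 30

```text
t: 0.77
tcp_pos: [436.3, -395.2, 205.1]
tcp_rot: [-3.101, -0.501, 0.0]
contact_force: [0.1, -0.6, 0.7]
gripper_width: 0.599
finger_force: 0.0
```

>>> nudge_tcp:
  steps: {"moves": [[0.6, 3.6, -1.7, 0, 0, 0, 0], [0.6, 3.6, -1.7, 0, 0, 0, 0], [0.6, 3.6, -1.7, 0, 0, 0, 0], [0.6, 3.6, -1.7, 0.5, 0, 0, 0], [0.6, 0, 0, 0, 0, 0, 0], [0.6, 0, 0, 0, 0, 0, 0], [0.6, 0, 0, 0, 0, 0, 0]]}

```text
t: 1.35
tcp_pos: [550.2, -287.1, 200.0]
tcp_rot: [-3.101, -0.502, 0.001]
contact_force: [-0.6, 0.3, 0.5]
gripper_width: 0.593
finger_force: 0.0
```

```bash
python3 - <<'E'
from h import *
o=observe();print(o['tcp_pos'],o['tcp_rot'])
c=camera_params('wrist');im=snapshot('wrist');cv2.imwrite('pics/w1.png',im);np.save('w1.npy',c,allow_pickle=True)
p,s=blob(im,(0,0,640,400),(3,150,90),(15,255,255));print(p,s,plane(c,p,130))
E
```

```text
[ 550.20191319 -287.0761133   199.9722092 ] [-3.10081065e+00 -5.02097305e-01  1.45134901e-03]
[315.32786885 192.61748634] [306 187  21  14 183] [ 559.12447562 -278.03374902  130.        ]
```

View pics/w1.png

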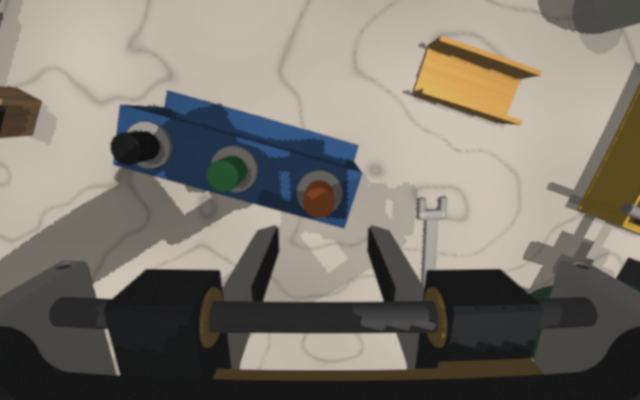

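The wrist view shows the orange knob at about (320,198), in shadow. The fingers straddle its column, the rack row runs left, and the green knob is at (227,173). I'll use a looser mask.

```bash
python3 - <<'E'
from h import *
c=np.load('w1.npy',allow_pickle=True).item();im=cv2.imread('pics/w1.png')
p,s=blob(im,(290,165,350,225),(0,120,40),(18,255,255));print(p,s,c['intrinsics'][0,0])
for q,z in((p,121),((319,s[1]+s[3]-15),130)):print(plane(c,q,z))
print((-c['R'].T@c['t']),c['R'][2])
# collar: low saturation bright ring
x0,y0=290,160
print(cv2.cvtColor(im[160:225:4,295:350:5],cv2.COLOR_BGR2HSV)[:,:,1])
E
```

```text
[318.69343891 198.8959276 ] [304 181  30  36 884] 301.9148131648865
[ 552.37701301 -283.12448312  121.        ]
[ 552.20352784 -283.59157018  130.        ]
[ 620.62456743 -264.65627354  379.76498128] [-0.24683126 -0.08083437 -0.96568118]
[[150 150 145 149 140 149 143 137 143 146 147]
 [145 145 145 145 147 143 143 143 143 134 138]
 [149 147 150 140 138 136 147 143 143 145 137]
 [143 147 136  20  14  13   9  71 148 147 143]
 [143 145   0  16  16  13  18  16  48 145 143]
 [146  45  16  16  57  79  35  16  16 129 145]
 [141  11  16 120 178 184 182  42  16  32 138]
 [133  13  33 178 182 180 183 170  18   8 132]
 [112  14 112 181 179 184 181 174  21   7 136]
 [130  14 159 180 181 181 176 184  41   4 145]
 [130  14 178 183 184 179 184 179  62  20 146]
 [132  20 175 185 184 185 187 185  45 101 136]
 [137 137 151 185 182 190 185 184   8 134 145]
 [132 132  90 183 179 184 178 122 137 139 146]
 [ 26   5  73  53 136 128  60 137 141 141 142]
 [ 31  30  29  20  35 124 150 149 153 152 123]
 [ 30  31  31  31  29  30  14  46 131 149  41]]
```

Converted, 3.3 mm is 0.33, -2.6 mm is -0.26.

>>> nudge_tcp:
  steps: {"moves": [[0.6, 0.33, -0.26, 0, 0, 0, 0], [0.6, 0, 0, 3.4, 0, 0, 0], [0.6, 0, 0, 3.4, 0, 0, 0], [0.6, 0, 0, 2.3, 0, 0, 0], [0.6, 0, 0, 1, 0, 0, 0], [0.6, 0, 0, 0, 0, 0, 0], [0.6, 0, 0, 0, 0, 0, 0]]}
  squeeze: 40

```text
t: 1.98
tcp_pos: [553.0, -284.4, 100.2]
tcp_rot: [3.101, 0.5, 0.001]
contact_force: [-0.3, -0.2, 0.3]
gripper_width: 0.602
finger_force: 0.0
```

>>> nudge_tcp:
  steps: {"moves": [[0.2, 0, 0, 0, 0, 0, 0], [0.2, 0, 0, 0, 0, 0, 0], [0.2, 0, 0, 0, 0, 0, 0], [0.2, 0, 0, 0, 0, 0, 0], [0.2, 0, 0, 0, 0, 0, 0], [0.2, 0, 0, 0, 0, 0, 0], [0.2, 0, 0, 0, 0, 0, 0]]}
  squeeze: 40

```text
t: 2.57
tcp_pos: [553.2, -283.3, 100.3]
tcp_rot: [-3.101, -0.502, -0.001]
contact_force: [-1.9, 3.2, 6.1]
gripper_width: 0.29
finger_force: 40.0
```

>>> nudge_tcp:
  steps: {"moves": [[0.2, 0, 0, -2, 0, 0, 0], [0.2, 0, 0, -4, 0, 0, 0], [0.2, 0, 0, -4, 0, 0, 0], [0.2, 0, 0, -1.5, 0, 0, 0], [0.2, 0, 0, 0, 0, 0, 0], [0.2, 0, 0, 0, 0, 0, 0]]}

```text
t: 3.07
tcp_pos: [552.8, -283.5, 213.9]
tcp_rot: [3.101, 0.502, -0.0]
contact_force: [0.5, -0.0, -3.4]
gripper_width: 0.294
finger_force: 40.0
```

```bash
python3 - <<'E'
from h import *
o=observe();print(o['tcp_pos'],totool(np.array([596.6,170.5,215])-o['tcp_pos']))
cv2.imwrite('pics/s2.png',snapshot('side')[120:400,240:560])
E
```

```text
[ 552.76855553 -283.53355693  213.93333265] [ 184.77116449 -417.04552876   -1.20325924]
```

View pics/s2.png

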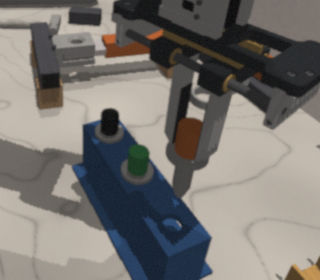

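The side view shows the pin held upright, clear of the rack, with the green and black pins still in place.

>>> nudge_tcp:
  steps: {"moves": [[0.2, 1.68, -3.79, 0, 0, 0, 0], [0.2, 1.68, -3.79, 0, 0, 0, 0], [0.2, 1.68, -3.79, 0, 0, 0, 0], [0.2, 1.68, -3.79, 0, 0, 0, 0], [0.2, 1.68, -3.79, 0, 0, 0, 0], [0.2, 1.68, -3.79, 0, 0, 0, 0], [0.2, 1.68, -3.79, 0, 0, 0, 0], [0.2, 1.68, -3.79, 0, 0, 0, 0]]}

```text
t: 3.78
tcp_pos: [582.8, 48.7, 210.7]
tcp_rot: [-3.1, -0.501, 0.009]
contact_force: [1.3, 0.5, -3.0]
gripper_width: 0.29
finger_force: 40.0
```

>>> nudge_tcp:
  steps: {"moves": [[0.2, 1.68, -3.79, 0, 0, 0, 0], [0.2, 0, 0, 0, 0, 0, 0], [0.2, 0, 0, 0, 0, 0, 0], [0.2, 0, 0, 0, 0, 0, 0]]}

```text
t: 4.12
tcp_pos: [587.5, 87.5, 211.8]
tcp_rot: [-3.101, -0.502, 0.007]
contact_force: [0.4, -0.5, -2.4]
gripper_width: 0.291
finger_force: 40.0
```

```bash
python3 - <<'E'
from h import *
o=observe();print(o['tcp_pos'],o['tcp_rot'])
c=camera_params('wrist');im=snapshot('wrist');cv2.imwrite('pics/w2.png',im);np.save('w2.npy',c,allow_pickle=True)
u=cv2.projectPoints(np.array([[596.6,170.5,100.]]),cv2.Rodrigues(c['R'])[0],c['t'],c['intrinsics'],c['dist_coeffs'])[0];print(u)
E
```

```text
[587.53962503  87.51778811 211.77260388] [-3.10091939 -0.50222238  0.00699686]
[[[244.06865899 158.46753848]]]
```

View pics/w2.png

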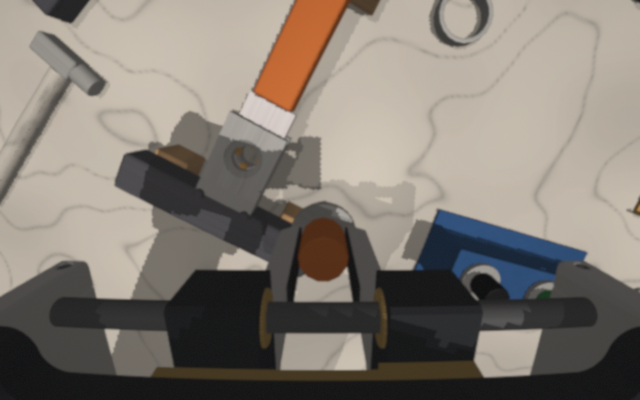

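The wrist view shows the fork hole at about (243,156), close to the predicted (244,158.5), and the gripped knob at (323,249). I'll zoom in on the hole.

```bash
python3 - <<'E'
from h import *
c=np.load('w2.npy',allow_pickle=True).item();im=cv2.imread('pics/w2.png')
z=cv2.convertScaleAbs(cv2.resize(im[132:182,218:268],None,fx=10,fy=10,interpolation=cv2.INTER_CUBIC),alpha=1.8,beta=-40);cv2.imwrite('pics/w2z.png',z)
p,s=blob(im,(290,200,360,290),(0,120,40),(18,255,255));print(p,s)
print(plane(c,(323,249),242),plane(c,(243,156.5),100))
E
```

```text
[322.68655529 249.52784407] [ 297  218   52   62 2514]
[592.78677765  88.4337432  242.        ] [598.13030802 171.97485701 100.        ]
```

View pics/w2z.png

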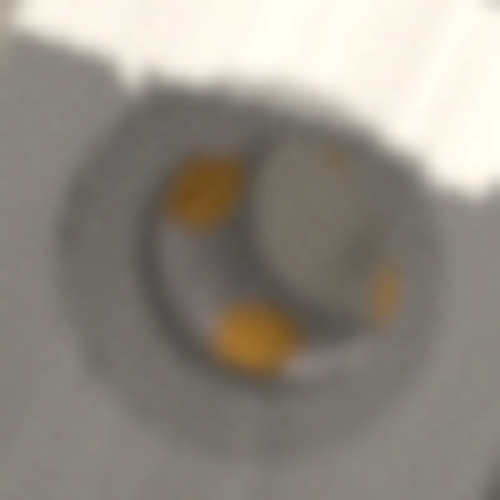

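```bash
python3 - <<'E'
from h import *
c=np.load('w2.npy',allow_pickle=True).item()
print('hole',plane(c,(242.55,158.85),100),'knobtop',plane(c,(323,254),242))
o=observe();print(o['tcp_pos'],o['t'])
h=(plane(c,(242.55,158.85),100)+[596.6,170.8,100])/2
print(h,totool(h-o['tcp_pos']))
E
```

```text
hole [595.77738413 171.81915025 100.        ] knobtop [589.98595008  87.50693011 242.        ]
[587.88061055  86.85807148 212.34193877] 4.1667
[596.18869206 171.30957513 100.        ] [ 34.81714399 -77.46842135 112.28625058]
```

Converted, -38 mm is -3.8, 20 mm is 2.

>>> nudge_tcp:
  steps: {"moves": [[0.2, 1.74, -3.8, 0, 0, 0, 0], [0.2, 1.74, -3.8, 0, 0, 0, 0], [0.2, 0, -0.15, 0, 0, 0, 0], [0.2, 0, 0, 2, 0, 0, 0], [0.2, 0, 0, 1, 0, 0, 0], [0.2, 0, 0, 0, 0, 0, 0], [0.2, 0, 0, 0, 0, 0, 0], [0.2, 0, 0, 0, 0, 0, 0]]}

```text
t: 4.83
tcp_pos: [597.8, 171.0, 184.8]
tcp_rot: [3.102, 0.499, 0.0]
contact_force: [0.5, -0.0, -2.1]
gripper_width: 0.295
finger_force: 40.0
```

```bash
python3 - <<'E'
from h import *
o=observe();print(o['tcp_pos'],totool(np.array([596.1,171.4,155])-o['tcp_pos']))
E
```

```text
[597.76312582 171.02981748 184.82685454] [-1.47142623 -0.87613972 29.82635677]
```

>>> nudge_tcp:
  steps: {"moves": [[0.2, -0.1, -0.05, 0.5, 0, 0, 0], [0.2, 0, 0, 0.8, 0, 0, 0], [0.2, 0, 0, 0.8, 0, 0, 0], [0.2, 0, 0, 0.6, 0, 0, 0], [0.2, 0, 0, 0, 0, 0, 0], [0.2, 0, 0, 0, 0, 0, 0]]}

```text
t: 5.33
tcp_pos: [595.8, 172.3, 156.6]
tcp_rot: [-3.101, -0.502, 0.002]
contact_force: [-0.1, -0.2, -3.8]
gripper_width: 0.292
finger_force: 40.0
```

>>> nudge_tcp:
  steps: {"moves": [[0.2, 0, 0, 0.5, 0, 0, 0], [0.2, 0, 0, 0, 0, 0, 0], [0.2, 0, 0, 0, 0, 0, 0]]}

```text
t: 5.58
tcp_pos: [596.2, 172.3, 152.3]
tcp_rot: [-3.101, -0.502, 0.001]
contact_force: [-0.9, 0.2, -2.7]
gripper_width: 0.292
finger_force: 40.0
```

Converted, 5 mm is 0.5, 4 mm is 0.4.

>>> nudge_tcp:
  steps: {"moves": [[0.2, 0, 0, 0.5, 0, 0, 0], [0.2, 0, 0, 0.4, 0, 0, 0], [0.2, 0, 0, 0, 0, 0, 0], [0.2, 0, 0, 0, 0, 0, 0]]}

```text
t: 5.92
tcp_pos: [596.0, 172.2, 142.9]
tcp_rot: [-3.101, -0.502, 0.002]
contact_force: [1.1, 0.2, -2.7]
gripper_width: 0.294
finger_force: 40.0
```

>>> nudge_tcp:
  steps: {"moves": [[0.2, 0, 0, 0.4, 0, 0, 0], [0.2, 0, 0, 0.4, 0, 0, 0], [0.2, 0, 0, 0, 0, 0, 0], [0.2, 0, 0, 0, 0, 0, 0]]}

```text
t: 6.25
tcp_pos: [596.6, 172.7, 135.5]
tcp_rot: [-3.101, -0.502, -0.002]
contact_force: [2.2, 2.6, -3.1]
gripper_width: 0.291
finger_force: 40.0
```

Converted, -0.3 mm is -0.03, 4 mm is 0.4.

>>> nudge_tcp:
  steps: {"moves": [[0.2, 0.06, -0.03, 0.4, 0, 0, 0], [0.2, 0, 0, 0.4, 0, 0, 0], [0.2, 0, 0, 0, 0, 0, 0], [0.2, 0, 0, 0, 0, 0, 0]]}

```text
t: 6.58
tcp_pos: [597.3, 172.7, 127.2]
tcp_rot: [3.101, 0.502, 0.002]
contact_force: [2.4, 0.9, -4.2]
gripper_width: 0.292
finger_force: 40.0
```

>>> nudge_tcp:
  steps: {"moves": [[0.2, 0, 0, 0.4, 0, 0, 0], [0.2, 0, 0, 0.4, 0, 0, 0], [0.2, 0, 0, 0, 0, 0, 0], [0.2, 0, 0, 0, 0, 0, 0]]}

```text
t: 6.92
tcp_pos: [597.2, 172.6, 119.4]
tcp_rot: [3.101, 0.502, 0.002]
contact_force: [2.3, 0.6, -1.2]
gripper_width: 0.295
finger_force: 40.0
```

>>> nudge_tcp:
  steps: {"moves": [[0.2, 0.05, 0, 0.4, 0, 0, 0], [0.2, 0, 0, 0.3, 0, 0, 0], [0.2, 0, 0, 0, 0, 0, 0], [0.2, 0, 0, 0, 0, 0, 0]]}

```text
t: 7.25
tcp_pos: [597.5, 172.8, 112.3]
tcp_rot: [3.101, 0.502, 0.001]
contact_force: [3.0, 0.5, -1.6]
gripper_width: 0.292
finger_force: 40.0
```

>>> nudge_tcp:
  steps: {"moves": [[0.2, 0, 0, 0.2, 0, 0, 0], [0.2, 0, 0, 0.1, 0, 0, 0], [0.2, 0, 0, 0, 0, 0, 0], [0.2, 0, 0, 0, 0, 0, 0]]}

```text
t: 7.58
tcp_pos: [597.6, 172.8, 110.4]
tcp_rot: [3.101, 0.502, 0.001]
contact_force: [1.1, -0.1, 5.0]
gripper_width: 0.288
finger_force: 40.0
```

Converted, 1.5 mm is 0.15.

>>> nudge_tcp:
  steps: {"moves": [[0.2, 0, 0, 0.15, 0, 0, 0], [0.2, 0, 0, 0, 0, 0, 0], [0.2, 0, 0, 0, 0, 0, 0]]}

```text
t: 7.83
tcp_pos: [597.7, 172.8, 110.3]
tcp_rot: [3.101, 0.502, 0.0]
contact_force: [-3.8, -1.3, 12.1]
gripper_width: 0.292
finger_force: 40.0
```

>>> nudge_tcp:
  steps: {"moves": [[0.2, 0, 0, 0.1, 0, 0, 0], [0.2, 0, 0, 0, 0, 0, 0], [0.2, 0, 0, 0, 0, 0, 0]]}

```text
t: 8.08
tcp_pos: [597.7, 172.9, 110.3]
tcp_rot: [3.101, 0.502, 0.0]
contact_force: [-5.8, -2.4, 17.6]
gripper_width: 0.29
finger_force: 40.0
```

>>> nudge_tcp:
  steps: {"moves": [[0.2, 0, 0, 0.15, 0, 0, 0], [0.2, 0, 0, 0, 0, 0, 0], [0.2, 0, 0, 0, 0, 0, 0]]}

```text
t: 8.33
tcp_pos: [597.7, 172.9, 110.3]
tcp_rot: [3.101, 0.502, -0.0]
contact_force: [-10.7, -2.2, 23.2]
gripper_width: 0.29
finger_force: 40.0
```

>>> nudge_tcp:
  steps: {"moves": [[0.6, 0, 0, -0.5, 0, 0, 0], [0.6, 0, 0, 0, 0, 0, 0], [0.6, 0, 0, 0, 0, 0, 0], [0.6, 0, 0, 0, 0, 0, 0], [0.6, 0, 0, -4, 0, 0, 0], [0.6, 0, 0, -4, 0, 0, 0], [0.6, 0, 0, 0, 0, 0, 0], [0.6, 0, 0, 0, 0, 0, 0]]}

```text
t: 9.0
tcp_pos: [598.8, 173.1, 193.0]
tcp_rot: [3.101, 0.502, 0.007]
contact_force: [-0.5, 0.2, -0.2]
gripper_width: 0.6
finger_force: 0.0
```

```bash
python3 - <<'E'
from h import *
S=snapshot('side');T=snapshot('top')
a=cv2.resize(S[100:220,240:400],None,fx=4,fy=4);b=cv2.resize(T[130:250,180:220+80],None,fx=4,fy=4)
cv2.imwrite('pics/S3.png',S);cv2.imwrite('pics/s3.png',a)
c=camera_params('side')
for z in(100,106,140):print(z,(cv2.projectPoints(np.array([[596.5,171.8,z]]),cv2.Rodrigues(c['R'])[0],c['t'],c['intrinsics'],c['dist_coeffs'])[0].ravel()-[240,100])*4)
E
```

```text
100 [299.72385339 234.4591262 ]
106 [299.58595554 224.54854737]
140 [298.78154684 166.81777399]
```

View pics/s3.png

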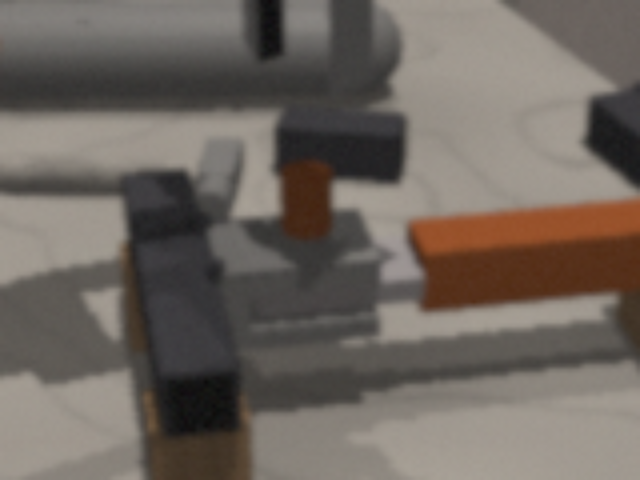

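The side view shows the knob top at (306,168) in the crop, about where it should be for a seated pin (299,167), and no shank is visible. To confirm, I'll press on the knob with shut fingers, in case releasing it lifted the pin a little.

Converted, 30 mm is 3, 16 mm is 1.6.

>>> nudge_tcp:
  steps: {"moves": [[0, 0, 0, 0, 0, 0, 0], [0, 0, 0, 0, 0, 0, 0], [0, 0, 0, 0, 0, 0, 0], [0, 0, 0, 0, 0, 0, 0], [0, 0, 0, 3, 0, 0, 0], [0, 0, 0, 1.6, 0, 0, 0], [0, 0, 0, 0, 0, 0, 0], [0, 0, 0, 0, 0, 0, 0]]}

```text
t: 9.77
tcp_pos: [596.8, 172.8, 144.0]
tcp_rot: [-3.101, -0.502, 0.003]
contact_force: [0.2, 0.1, 0.5]
gripper_width: 0.069
finger_force: 0.0
```

>>> nudge_tcp:
  steps: {"moves": [[0, 0, 0, 0.4, 0, 0, 0], [0, 0, 0, 0.4, 0, 0, 0], [0, 0, 0, 0, 0, 0, 0], [0, 0, 0, 0, 0, 0, 0]]}

```text
t: 10.1
tcp_pos: [598.4, 173.1, 140.2]
tcp_rot: [3.101, 0.502, 0.004]
contact_force: [-4.9, -0.6, 12.0]
gripper_width: 0.005
finger_force: 6.1
```

Converted, 3 mm is 0.3.

>>> nudge_tcp:
  steps: {"moves": [[0, 0, 0, 0.3, 0, 0, 0], [0, 0, 0, 0, 0, 0, 0], [0, 0, 0, 0, 0, 0, 0]]}

```text
t: 10.35
tcp_pos: [598.7, 173.2, 140.1]
tcp_rot: [3.1, 0.503, 0.005]
contact_force: [-11.6, -1.2, 25.4]
gripper_width: 0.005
finger_force: 12.4
```

>>> nudge_tcp:
  steps: {"moves": [[0, 0, 0, -2, 0, 0, 0], [0, 0, 0, -4, 0, 0, 0], [0, 0, 0, -4, 0, 0, 0], [0, 0, 0, 0, 0, 0, 0], [0, 0, 0, 0, 0, 0, 0], [0, 0, 0, 0, 0, 0, 0]]}

```text
t: 10.85
tcp_pos: [597.0, 172.9, 233.3]
tcp_rot: [3.101, 0.502, -0.0]
contact_force: [0.4, -0.2, -0.8]
gripper_width: 0.001
finger_force: 0.0
```

```bash
python3 - <<'E'
from h import *
S=snapshot('side')
for im in (cv2.imread('pics/S3.png'),S):print(blob(im,(300,130,335,170),(3,120,60),(15,255,255)))
E
```

```text
(array([316.22439024, 149.43902439]), array([311, 140,  12,  20, 205]))
(array([316.21463415, 148.94146341]), array([311, 139,  12,  21, 205]))
```

```bash
python3 -c "
from cell import robot, snapshot, camera_params, observe
print(robot.sign_off())"
```

```text
the job is handed in; nothing more can be done
None
```

The orange-knob pin is pushed fully home in the fork and released: its knob top held at 140 mm under a 25 N push, which puts the collar on the fork top. The other two pins were not touched, and I handed the job in at about 11 s.

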